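Lock the window sash in its bench stop

TASK

Secure the window sash for sanding: push the red peg round until the slot of the orange disc lines up with the steel bar, then push the bar by its blue plate through the disc and fully home in the sash's keeper. Leave the paint tin, the filler bottle and the sanding block where they stand, and finish clear of everything.

Things in the scene. Friction and masses are not known exactly. Their poses are not given: they have to be found in the camera images.
- stop: Bench stop, fixed for the run: grey base plate 275 x 150 x 12 mm, open-topped aluminium guide for the bar (36 mm high), orange disc, brass keeper (40 mm high, x = 50 to 90 mm), then a white window sash lying flat (400 x 360 mm, 54 mm high). Origin: on the disc's upright axis at bench level. +x: the way the bar slides to lock, from guide to sash; +z up.
- disc (a joint): Turn of the orange disc (84 mm across, 44 mm high; a 26 mm slot, open on top, runs right across), rad, anticlockwise from above. 0 and pi: slot in line with the bar, either will do; stops at -0.4 and 3.54. Peg points along the stop's +y at 0, -x (over the bar) at pi/2, -y at pi. Stays where left; 0.10 N m friction. Out of line it blocks the bar.
- disc_peg (a point): Centre of the upright red peg, 71 mm above the bench: 16 mm diameter, from 50 to 92 mm above the bench, on a flat dark ear (22 mm wide, top 50 mm above the bench), 60 mm from the disc's axis. It turns with the disc.
- bar (a joint): Travel of the steel bar along the stop's +x, m: starts drawn back at 0 to 0.01; 0.132 is fully home against its stop, through disc and keeper. Bar 18 mm wide, top 39 mm above the bench, tip tapered to 8 mm (it centres a slot slightly off); at 0 the tip is 60 mm before the disc's axis. About 2 N friction; stays where left.
- push_plate (a point): Centre of the rear face (facing the stop's -x) of the blue upright plate on the rear end of the bar: 44 mm wide (stop's y), 8 mm thick, from 39 to 85 mm above the bench; this point is 62 mm above it. Push it in the stop's +x. At bar travel 0 it is 185 mm before the disc's axis.
- paint_tin: Bystander: paint tin, 84 mm diameter, 100 mm tall, standing; origin at the centre of its underside.
- filler_bottle: Bystander: filler bottle, 60 mm diameter, 150 mm tall, standing; origin at the centre of its underside.
- sanding_block: Bystander: cork sanding block 100 x 60 x 32 mm lying flat; origin at the centre of its underside.

How it is judged (in metres and radians):
On the way, in this order (a step that is already met when the one before it is completed fails the run):
1. the disc's slot is lined up with the bar, the bar not yet through ((value of joint disc between -0.15 and 0.15 rad or value of joint disc between 2.99 and 3.29 rad) and value of joint bar below 0.08 m), for 0.1 s.
2. the bar is pushed through the disc and home in the keeper ((value of joint disc between -0.15 and 0.15 rad or value of joint disc between 2.99 and 3.29 rad) and value of joint bar above 0.124 m), for 0.2 s.
At the end, for the whole second after the job is handed in: The bar is home (travel over 124 of 132 mm) and at rest, the slot in line with it (within 0.15 rad, either way round), and each bystander within 20 mm of where it stood (all of step 2 and velocity of joint bar between -0.01 and 0.01 m/s and distance of each of paint_tin, filler_bottle, sanding_block from where it was at the start of the episode below 0.02 m); the robot touches nothing.
It fails at once if the paint tin is pushed or lifted away by more than 20 mm, or tipped over (distance of paint_tin from where it was at the start of the episode above 0.02 m or angle between paint_tin's own z axis and vertical above 0.35 rad).
It fails at once if the filler bottle is pushed or lifted away by more than 20 mm, or tipped over (distance of filler_bottle from where it was at the start of the episode above 0.02 m or angle between filler_bottle's own z axis and vertical above 0.35 rad).
It fails at once if the sanding block is pushed or lifted away by more than 20 mm, or tipped over (distance of sanding_block from where it was at the start of the episode above 0.02 m or angle between sanding_block's own z axis and vertical above 0.35 rad).
It also fails if it takes over 51 s, if anything falls off the work surface, if the arm or the gripper's body presses on something with over 40 N, if the wrist force passes 120 N, or if a joint passes its speed limit or range.

ROBOT

A 6-joint arm with a two-finger parallel gripper is mounted at the origin on the work surface. World frame = base frame: x ahead of the robot, y to its left, z up, the work surface at z = 0. Lengths are in m, angles in degrees, forces in N, time in s.
With the tool pointing down it reaches from about 0.4 to 0.825 m from the base axis. Payload 7 kg.
Tool frame: the origin (TCP) lies between the finger pads; the fingertips stand 14 mm ahead of it and the grasp point (between the pads) lies 5 mm behind it (r.tips_ahead is the distance from the TCP to the fingertips, in m); z points along the fingers, y is the direction in which the jaws open and shut (so a half turn about z gives the same grasp; the last joint's range is limited). The gripper opens to 88 mm and grips with 3 to 60 N. Pads are 19 mm wide; open, the fingers measure 130 mm over their backs; the gripper's body (78 mm by 193 mm) begins 47 mm behind the grasp point.
Start: joints at [91.851, 20.546, 0.682, 0, -70.136, -16.507], TCP at [0.171, 0.653, 0.241] pointing down, gripper open.
Joint ranges: [-176.03, 176.03], [-82.01, 121.73], [-58.28, 71.71], [-173.87, 95.51], [-174.79, -0.11], [-173.66, 173.66]. Speed limits (degrees/s): [136.94, 136.94, 172.46, 180, 180, 180].

INTERFACE

Orientations are given as [roll, pitch, yaw] about the fixed x, y, z axes, in that order (R = Rz(yaw) Ry(pitch) Rx(roll)).
In Python, from plant import r gives the robot as it stands.
- The arm moves only by the tool apply_moves, never from a script. Its arguments are lists of equal length, an entry for each row: "slide": the shift along the tool's x, y, z as a fraction of full scale, a list of three; "turn": the turn, a rotation vector about the tool's x, y, z as a fraction of full scale, a list of three; "jaw": the closure, from 0 (fully open) to 1 (shut). In form: {"slide": [[dx, dy, dz], ...], "turn": [[wx, wy, wz], ...], "jaw": [jaw, ...]}. A call has 1 to 8 rows; each row shifts and turns the commanded pose from where the row before left it, along the tool's axes as they then stand; what a row does not reach is not made up. Full scale, the value 1, is 0.1 m for a shift and 1.5 rad for a turn. A row lasts 1/10 s, in which the tool goes at most 50 mm and 8.59 degrees, less where a joint would pass 70% of its speed; a pose out of reach is approached as far as the arm can. A call with a number of a shift or a turn outside -1 to 1 is refused whole. A call with a gripper value outside its range is refused whole. The fingers move at their own pace and stop on an object; "newtons" is the grip in N (left out, the last holds). Time passes only in rows, so rows that do not move let the fingers close. It gives the time, the measured TCP pose, the force and the opening at its end, in the units of the state.
- r.get_state(): the state, without advancing time (a new reading comes with each control period).
- r.capture(name): name is "side" or "top"; returns a dict with "pixels" (480x640x3 uint8, blue, green, red), "depth" (480x640 float32, m along the optical axis (not along the pixel's ray), 0 where there is no reading), "fx", "fy", "cx", "cy" (pixels), "rvec" (rotation vector, rad) and "tvec" (3), from world to camera coordinates, as OpenCV has them. Camera axes: x right, y down, z forward; pixel columns grow to the right and rows downward; lengths in m; the calibration is good to about 2 mm. A picture is of the moment at which its call begins.
- r.close_job(): hands the job in, once; it reports no verdict.
The state is a dict: "time_s": time; "joints": joint angles; "qd": joint speeds; "joint_torque": joint torques, N m; "tcp_pos": TCP position; "eef_rot": TCP orientation; "contact_force": force on the tool from outside, world axes, zero at the start; "moment": the same for the moment, N m; "gripper_width": finger opening in m.
Only numpy, scipy, OpenCV 4.12 (cv2) and the standard library are available. Lean on these libraries where they do the work, as an engineer would, in place of code of your own. Each camera call takes 0.05 s, during which the arm holds its last target.

## Working session

There is one attempt and no reset: what is moved stays moved. The work goes in short steps, Python scripts to look and compute and a tool call to move; the robot and the scene stay as the last step left them, time stands still between calls to the robot, and variables do not carry over. Pictures are saved under pics/ and viewed, and the job is handed in when it is done.

Besides the shell and the picture viewer there is one more tool, called after ">>>" as a command line: name --argument value ..., lists and objects as JSON in quotes. apply_moves: Moves the arm, as the interface text tells. Shift numbers are shares of 0.1 m and turn numbers shares of 1.5 rad, none past 1 either way. Its arguments: {"type":"object","properties":{"slide":{"type":"array"},"turn":{"type":"array"},"jaw":{"type":"array"},"newtons":{"type":"number"}},"required":["slide","turn","jaw"]}

```bash
mkdir -p pics; ls
cat > h.py <<'E'
import numpy as np, cv2, pickle
from plant import r
from scipy.spatial.transform import Rotation as Ro
def cap(name, fn):
    c=r.capture(name); cv2.imwrite('pics/'+fn+'.png', c['pixels']); pickle.dump(c,open('pics/'+fn+'.pkl','wb')); return c
def load(fn): return pickle.load(open('pics/'+fn+'.pkl','rb'))
def world(c):
    R=cv2.Rodrigues(np.array(c['rvec'],float))[0]; t=np.array(c['tvec'],float).reshape(3)
    v,u=np.mgrid[0:480,0:640]; d=c['depth'].astype(float)
    P=np.stack([(u-c['cx'])/c['fx']*d,(v-c['cy'])/c['fy']*d,d],-1)
    W=(P-t)@R
    W[d==0]=np.nan
    return W
E
python3 - <<'E'
from h import *
for n in('side','top'):
    c=cap(n,n+'0'); print(n,c['fx'],c['rvec'],c['tvec'])
print(r.get_state())
E
```

```text
pics
side 533.7263766645228 [ 2.26560044 -0.17018462  0.05138552] [-0.6461027   0.17931624  0.855438  ]
top 463.41571999059147 [ 2.16730036 -2.2069794   0.07926928] [0.06866816 0.66231723 0.69009006]
{'time_s': 0.1, 'joints': array([ 9.18530641e+01,  2.05861776e+01,  6.38872921e-01, -1.68800149e-02,
       -7.01354857e+01, -1.65064602e+01]), 'qd': array([ 0.08790784, -0.06285876, -0.03604883,  0.05106545,  0.10784239,
       -0.04276421]), 'joint_torque': array([-2.09926337e-03, -5.84162378e+01,  2.93753189e+01,  7.01554433e+00,
        1.02132460e-02, -4.06523191e-05]), 'tcp_pos': array([0.17068451, 0.65263455, 0.23973093]), 'eef_rot': array([ 1.79916112e+02, -8.30952664e-03, -1.46591373e+01]), 'contact_force': array([0.33198893, 0.14720299, 0.84937866]), 'moment': array([0.01404875, 0.03791626, 0.0344856 ]), 'gripper_width': 0.08747488799009948}
```

View pics/side0.png

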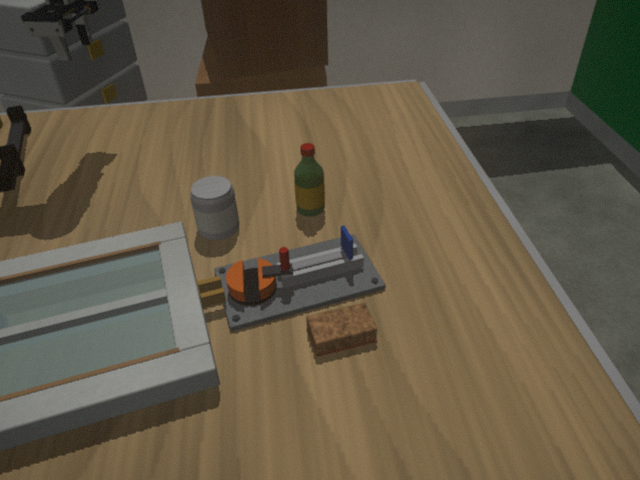

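View pics/top0.png

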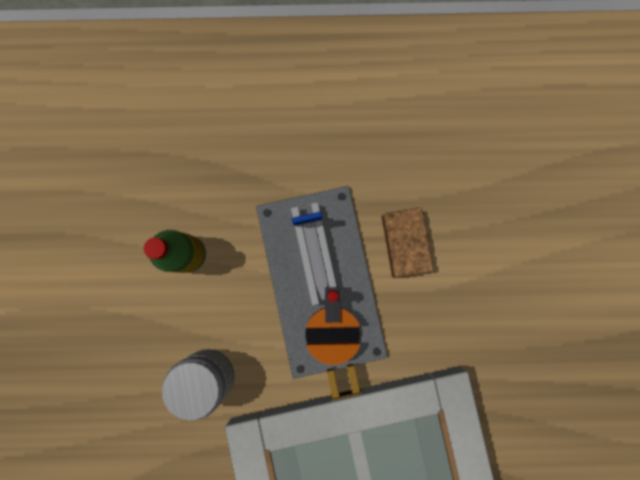

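The side view shows the disc near (250,280), the red peg at (284,258) and the blue plate at (347,243). The bottle is at (310,185), the tin at (215,208) and the block at (341,330). In the top view the peg (333,297) points back along the bar, so the disc is near π/2. Next I'll measure these.

Run:
```python
from h import *
for n in('side0','top0'):
    c=load(n); W=world(c); hsv=cv2.cvtColor(c['pixels'],cv2.COLOR_BGR2HSV)
    H,S,V=[hsv[...,i].astype(int) for i in range(3)]
    def rep(name,m,zlo,zhi):
        m=m&(W[...,2]>zlo)&(W[...,2]<zhi)
        n_,l,st,ce=cv2.connectedComponentsWithStats(m.astype(np.uint8))
        for i in range(1,n_):
            if st[i,4]>25:
                p=W[l==i]; print(n,name,st[i,4],ce[i].round(),'mean',p.mean(0).round(4),'min',p.min(0).round(3),'max',p.max(0).round(3))
                (cx,cy),(w,h),a=cv2.minAreaRect((p[:,:2]*1000).astype(np.float32)); print('   rect',round(cx),round(cy),round(w),round(h),round(a,1))
    rep('orange',(H>=5)&(H<=14)&(S>200)&(V>120),0.035,0.05)
    rep('red',((H<5)|(H>174))&(S>150)&(V>70),0.052,0.10)
    rep('redcap',((H<5)|(H>174))&(S>150)&(V>70),0.10,0.2)
    rep('blue',(H>105)&(H<130)&(S>120),0.03,0.1)
    rep('blue top',(H>105)&(H<130)&(S>120),0.08,0.09)
    rep('tin top',(S<80),0.092,0.108)
    rep('block',(H<25)&(S>60),0.027,0.036)
    rep('sash',(S<80),0.049,0.06)
    rep('base',(S<80),0.008,0.016)
    rep('bottle',(H>25)&(S>100),0.03,0.16)
```

```text
side0 red 39 [283. 250.] mean [0.5858 0.0422 0.0923] min [0.58  0.036 0.088] max [0.592 0.051 0.095]
   rect 586 43 14 12 76.6
side0 redcap 56 [307. 147.] mean [0.6529 0.2693 0.1503] min [0.642 0.259 0.148] max [0.664 0.28  0.152]
   rect 653 270 22 21 10.3
side0 blue 59 [346. 234.] mean [0.6974 0.0759 0.0853] min [0.692 0.057 0.083] max [0.704 0.099 0.088]
   rect 697 78 7 43 11.4
side0 blue top 59 [346. 234.] mean [0.6974 0.0759 0.0853] min [0.692 0.057 0.083] max [0.704 0.099 0.088]
   rect 697 78 7 43 11.4
side0 tin top 188 [105.  13.] mean [0.0756 1.3633 0.0998] min [0.032 1.276 0.092] max [0.122 1.455 0.108]
   rect 77 1366 199 17 61.8
side0 tin top 42 [71. 30.] mean [-0.0054  1.2144  0.0979] min [-0.021  1.188  0.092] max [0.004 1.236 0.108]
   rect -7 1212 52 14 59.9
side0 tin top 259 [25. 41.] mean [-0.1246  1.137   0.0998] min [-0.217  1.099  0.092] max [-0.05   1.187  0.108]
   rect -137 1141 38 180 71.7
side0 tin top 856 [210. 189.] mean [0.4629 0.2323 0.0993] min [0.423 0.197 0.092] max [0.502 0.277 0.103]
   rect 462 237 75 79 31.7
side0 block 287 [271.  40.] mean [0.63
[... 4376 characters left out ...]
.054 0.053]
   rect 573 44 21 50 88.8
top0 sash 113 [218. 367.] mean [0.4862 0.2104 0.0544] min [0.448 0.196 0.049] max [0.506 0.246 0.06 ]
   rect 484 214 75 23 39.4
top0 sash 12738 [367. 426.] mean [ 0.3991 -0.0027  0.0537] min [ 0.321 -0.181  0.049] max [0.473 0.201 0.058]
   rect 363 10 156 360 11.2
top0 base 11559 [319. 275.] mean [0.6163 0.0619 0.0118] min [ 0.458 -0.04   0.008] max [0.755 0.16  0.016]
   rect 608 60 275 150 11.4
top0 bottle 247 [307. 218.] mean [0.6969 0.078  0.0772] min [0.691 0.058 0.044] max [0.706 0.099 0.088]
   rect 698 78 8 43 11.2
top0 bottle 1142 [176. 252.] mean [0.6509 0.2569 0.1016] min [0.625 0.24  0.069] max [0.682 0.29  0.142]
   rect 653 264 49 58 84.0
```

>>> apply_moves --slide '[[0,0,0],[0,0,0],[0.1,0.15,0],[0.2,0.3,0],[0.26,0.38,0],[0.26,0.38,0],[0.26,0.38,0],[0.26,0.38,0]]' --turn '[[0,0,-0.08],[0,0,-0.08],[0,0,0],[0,0,0],[0,0,0],[0,0,0],[0,0,0],[0,0,0]]' --jaw '[0.68,0.68,0.68,0.68,0.68,0.68,0.68,0.68]'

```text
time_s: 0.9
tcp_pos: [0.3024, 0.4515, 0.2404]
eef_rot: [180.0, 0.0, -1.0]
contact_force: [0.4, 0.7, 0.6]
gripper_width: 0.0304
```

>>> apply_moves --slide '[[0.3,0.43,0],[0.3,0.43,0],[0.3,0.43,0],[0.3,0.43,0],[0.3,0.43,0],[0.3,0.43,0],[0.3,0.43,0],[0.3,0.43,0]]' --turn '[[0,0,0],[0,0,0],[0,0,0],[0,0,0],[0,0,0],[0,0,0],[0,0,0],[0,0,0]]' --jaw '[0.68,0.68,0.68,0.68,0.68,0.68,0.68,0.68]'

```text
time_s: 1.7
tcp_pos: [0.5257, 0.1198, 0.2407]
eef_rot: [-180.0, -0.0, -1.0]
contact_force: [1.5, 0.6, 1.6]
gripper_width: 0.0282
```

>>> apply_moves --slide '[[0,0,0],[0,0,0],[0,0,0]]' --turn '[[0,0,0],[0,0,0],[0,0,0]]' --jaw '[0.68,0.68,0.68]'

```text
time_s: 2.0
tcp_pos: [0.5248, 0.1223, 0.2404]
eef_rot: [-180.0, 0.0, -1.0]
contact_force: [0.1, -0.6, -0.3]
gripper_width: 0.028
```

>>> apply_moves --slide '[[0.21,0.258,0.2],[0.21,0.258,0.2],[0.21,0.258,0.2],[0,0,0.3],[0,0,0.2],[0,0,0.1],[0,0,0],[0,0,0]]' --turn '[[0,0,0],[0,0,0],[0,0,0],[0,0,0],[0,0,0],[0,0,0],[0,0,0],[0,0,0]]' --jaw '[0.68,0.68,0.68,0.68,0.68,0.68,0.68,0.68]'

```text
time_s: 2.8
tcp_pos: [0.5875, 0.0449, 0.1216]
eef_rot: [-180.0, -0.1, -0.8]
contact_force: [-0.5, 0.4, 1.0]
gripper_width: 0.0282
```

Run:
```python
from h import *
c=cap('side','s1'); cv2.imwrite('pics/s1c.png',cv2.resize(c['pixels'][130:360,160:420],None,fx=3,fy=2.6)[:600,:800])
```

```text
(no output)
```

View pics/s1c.png

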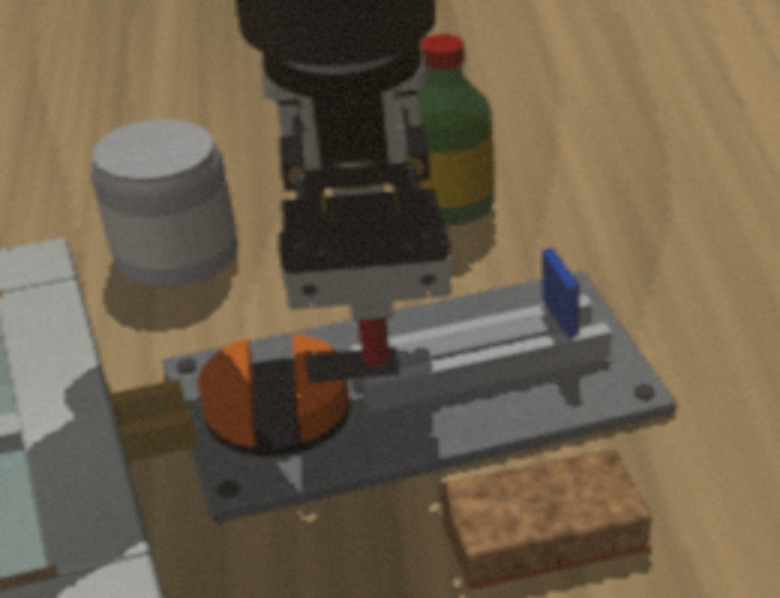

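The crop shows the fingers just above the red peg (crop (373,340)) and centred on it. I'll go down around it and narrow the jaws.

>>> apply_moves --slide '[[0,0,0.15],[0,0,0.15],[0,0,0.1],[0,0,0.05],[0,0,0],[0,0,0],[0,0,0],[0,0,0]]' --turn '[[0,0,0],[0,0,0],[0,0,0],[0,0,0],[0,0,0],[0,0,0],[0,0,0],[0,0,0]]' --jaw '[0.68,0.68,0.68,0.68,0.78,0.78,0.78,0.78]' --newtons 5

```text
time_s: 3.65
tcp_pos: [0.5874, 0.044, 0.0761]
eef_rot: [-180.0, -0.0, -0.9]
contact_force: [0.2, -0.1, 0.4]
gripper_width: 0.0197
```

>>> apply_moves --slide '[[-0.004,0.068,0],[-0.004,0.068,0],[-0.004,0.068,0],[-0.004,0.068,0],[-0.004,0.068,0],[-0.004,0.068,0],[0,0,0],[0,0,0]]' --turn '[[0,0,0.0756],[0,0,0.0756],[0,0,0.0756],[0,0,0.0756],[0,0,0.0756],[0,0,0.0756],[0,0,0],[0,0,0]]' --jaw '[0.78,0.78,0.78,0.78,0.78,0.78,0.78,0.78]'

```text
time_s: 4.45
tcp_pos: [0.5731, 0.0063, 0.0758]
eef_rot: [-180.0, -0.0, -39.7]
contact_force: [0.2, 0.5, -0.5]
gripper_width: 0.0191
```

>>> apply_moves --slide '[[-0.004,0.068,0],[-0.004,0.068,0],[-0.004,0.068,0],[-0.004,0.068,0],[-0.004,0.068,0],[-0.004,0.068,0],[0,0,0],[0,0,0]]' --turn '[[0,0,0.0756],[0,0,0.0756],[0,0,0.0756],[0,0,0.0756],[0,0,0.0756],[0,0,0.0756],[0,0,0],[0,0,0]]' --jaw '[0.78,0.78,0.78,0.78,0.78,0.78,0.78,0.78]'

```text
time_s: 5.25
tcp_pos: [0.5385, -0.0139, 0.0756]
eef_rot: [180.0, -0.0, -78.6]
contact_force: [0.1, -0.0, -0.6]
gripper_width: 0.0197
```

Run:
```python
from h import *
c=cap('side','s2'); cv2.imwrite('pics/s2c.png',cv2.resize(c['pixels'][130:360,160:420],None,fx=3,fy=2.6)[:600,:800])
c=cap('top','t2'); cv2.imwrite('pics/t2c.png',cv2.resize(c['pixels'][180:420,200:460],None,fx=2.5,fy=2.5))
```

```text
(no output)
```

View pics/s2c.png

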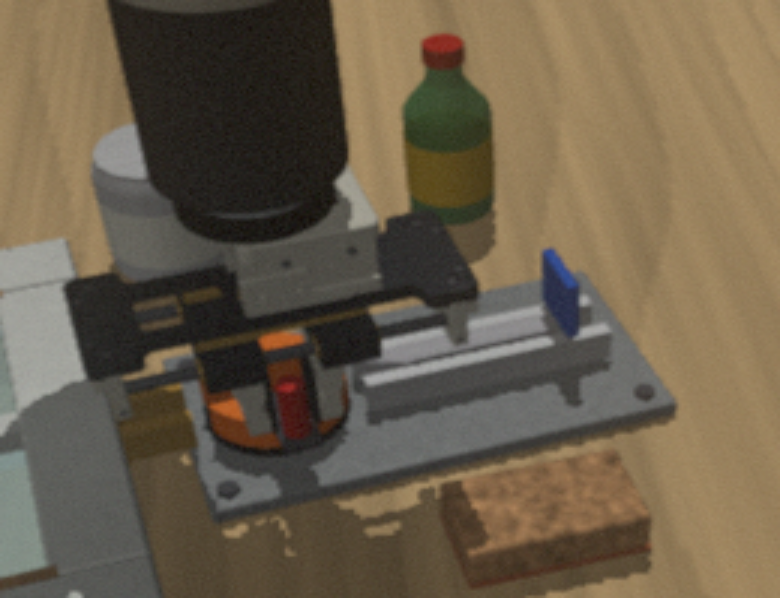

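View pics/t2c.png

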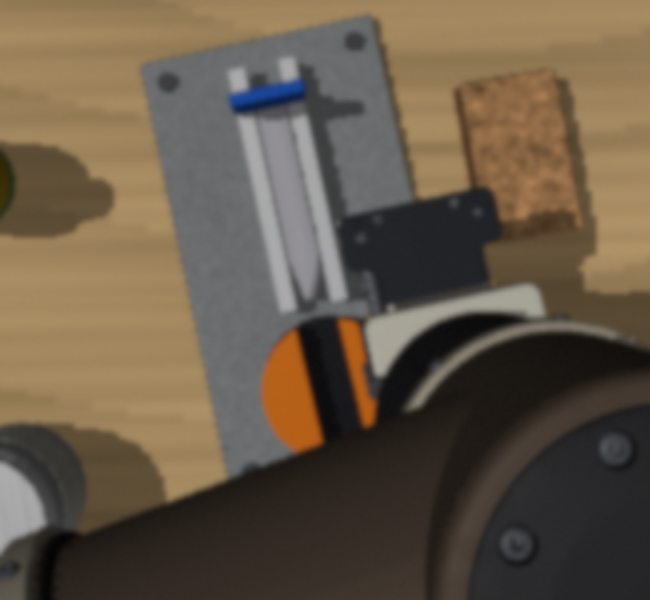

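The slot (top crop (335,380)) is nearly parallel to the bar, about 2° short because of the slack in the jaws. I'll nudge it 2.5 mm, recentre on the peg and lift clear.

>>> apply_moves --slide '[[0,0.012,0],[0,0.013,0],[0,0,0],[0,-0.018,0],[0,0,0],[0,0,-0.2],[0,0,-0.4],[0,0,-0.4]]' --turn '[[0,0,0],[0,0,0],[0,0,0],[0,0,0],[0,0,0],[0,0,0],[0,0,0],[0,0,0]]' --jaw '[0.78,0.78,0.78,0.78,0.72,0.72,0.72,0.72]'

```text
time_s: 6.15
tcp_pos: [0.5369, -0.0144, 0.1761]
eef_rot: [179.8, -0.0, -78.9]
contact_force: [1.3, 1.2, 0.3]
gripper_width: 0.0243
```

Run:
```python
from h import *
s=r.get_state(); print(s['joints'].round(1))
c=cap('top','t3'); cv2.imwrite('pics/t3c.png',cv2.resize(c['pixels'][180:420,200:460],None,fx=2.5,fy=2.5))
```

```text
[ 19.4  10.7 -21.9  -0.  -57.6  -8.2]
```

View pics/t3c.png

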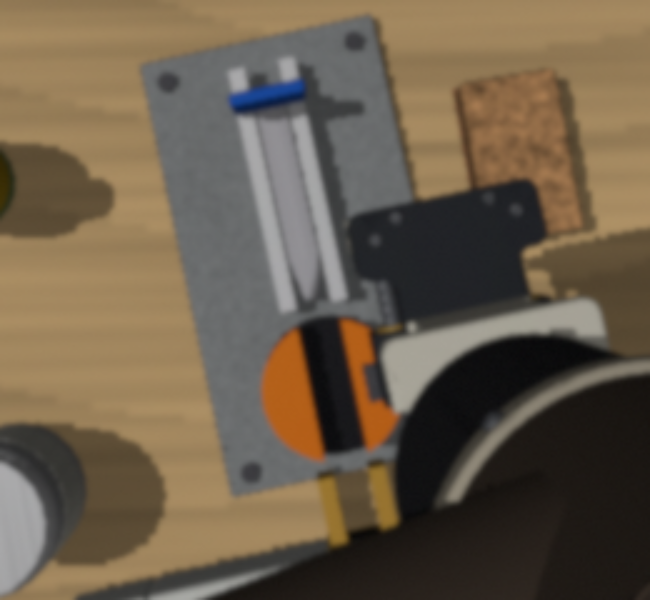

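>>> apply_moves --slide '[[0,0,0],[0,0,0],[0,0,0],[0,0,0],[0,0,0],[0,0,0],[0,0,0],[0,0,0]]' --turn '[[0,0,-0.095],[0,0,-0.095],[0,0,-0.095],[0,0,-0.095],[0,0,-0.095],[0,0,-0.095],[0,0,-0.095],[0,0,0]]' --jaw '[1,1,1,1,1,1,1,1]'

```text
time_s: 7.0
tcp_pos: [0.5376, -0.0142, 0.1753]
eef_rot: [180.0, 0.0, -21.6]
contact_force: [-0.5, -0.9, -0.1]
gripper_width: 0.0006
```

Run:
```python
from h import *
s=r.get_state(); print(s['joints'].round(1))
```

```text
[ 19.4  10.8 -21.9  -0.  -57.3  49. ]
```

>>> apply_moves --slide '[[0,0,0],[0,0,0],[0,0,0],[0,0,0],[0.2,-0.06,0],[0.4,-0.11,0],[0.4,-0.11,0],[0.4,-0.11,0]]' --turn '[[0,0,-0.0957],[0,0,-0.0957],[0,0,-0.0957],[0,0,-0.0957],[0,0,0],[0,0,0],[0,0,0],[0,0,0]]' --jaw '[1,1,1,1,1,1,1,1]'

```text
time_s: 7.8
tcp_pos: [0.6688, 0.0519, 0.1756]
eef_rot: [-180.0, -0.0, 10.9]
contact_force: [0.9, 0.9, 0.9]
gripper_width: 0.0003
```

>>> apply_moves --slide '[[0.4,-0.1,0],[0.3,-0.09,0],[0.1,-0.01,0],[0,0,0],[0,0,0]]' --turn '[[0,0,0],[0,0,0],[0,0,0],[0,0,0],[0,0,0]]' --jaw '[1,1,1,1,1]'

```text
time_s: 8.3
tcp_pos: [0.7414, 0.086, 0.175]
eef_rot: [180.0, 0.1, 11.1]
contact_force: [-0.4, -0.1, -0.8]
gripper_width: 0.0004
```

Run:
```python
from h import *
s=r.get_state(); print(s['joints'].round(1))
c=cap('top','t4'); cv2.imwrite('pics/t4c.png',cv2.resize(c['pixels'][180:420,200:460],None,fx=2.5,fy=2.5))
cv2.imwrite('pics/s4c.png',cap('side','s4')['pixels'])
W=world(c);hsv=cv2.cvtColor(c['pixels'],cv2.COLOR_BGR2HSV);H,S,V=[hsv[...,i].astype(int) for i in range(3)]
m=(H>=5)&(H<=14)&(S>200)&(V>100)&(W[...,2]>.035)&(W[...,2]<.052)
n,l,st,ce=cv2.connectedComponentsWithStats(m.astype(np.uint8))
for i in range(1,n):
    if st[i,4]>80:
        p=W[l==i]; print(st[i,4],p.mean(0), cv2.minAreaRect((p[:,:2]*1000).astype(np.float32)))
m=((H<5)|(H>174))&(S>150)&(V>60)&(W[...,2]>.052)&(W[...,2]<.1)
if m.any(): print('peg',W[m].mean(0))
```

```text
[ 21.5  29.5   6.2  -0.  -66.8  79.6]
472 [0.53144505 0.02251792 0.04382241] ((532.2037353515625, 19.39291000366211), (73.7066421508789, 23.798051834106445), 10.736100196838379)
706 [0.52253415 0.06753592 0.04376045] ((522.3276977539062, 69.72830963134766), (74.2443618774414, 26.845706939697266), 10.738304138183594)
peg [ 0.53854066 -0.01403609  0.09083903]
```

View pics/t4c.png

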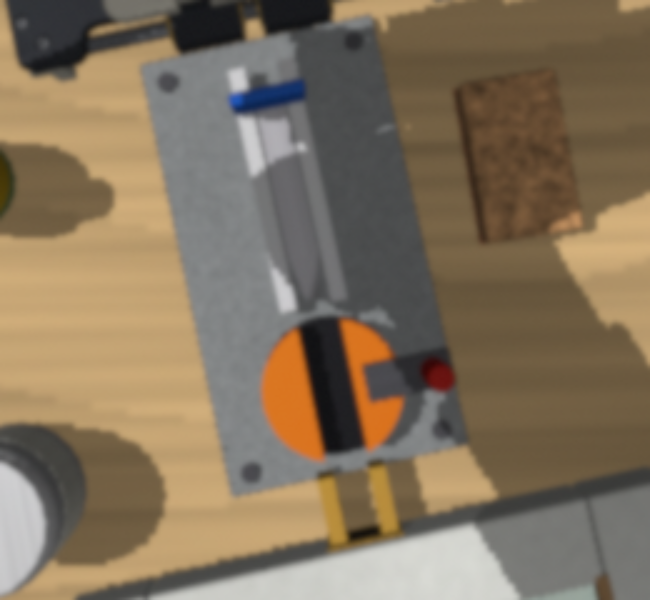

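View pics/s4c.png

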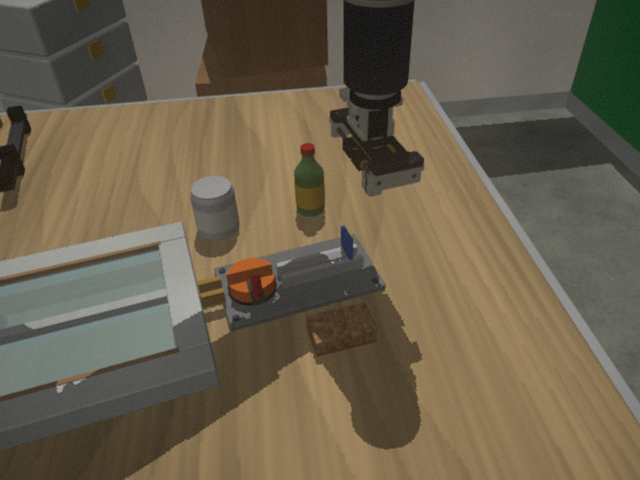

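The slot now reads 10.7° against 11.3° for the bar axis, so it's aligned. The closed fingers are behind the plate (top crop (250,20)). I'll go down and push.

>>> apply_moves --slide '[[0,0,0.2],[0,0,0.3],[0,0,0.3],[0,0,0.2],[0,0,0.05],[0,0,0],[-0.1,0,0],[-0.1,0,0]]' --turn '[[0,0,0],[0,0,0],[0,0,0],[0,0,0],[0,0,0],[0,0,0],[0,0,0],[0,0,0]]' --jaw '[1,1,1,1,1,1,1,1]'

```text
time_s: 9.2
tcp_pos: [0.7225, 0.0825, 0.0722]
eef_rot: [-180.0, -0.1, 11.2]
contact_force: [-1.0, 0.0, 0.7]
gripper_width: 0.0005
```

>>> apply_moves --slide '[[-0.05,0,0],[-0.05,0,0],[-0.1,0,0],[-0.1,0,0],[-0.1,0,0],[0,0,0]]' --turn '[[0,0,0],[0,0,0],[0,0,0],[0,0,0],[0,0,0],[0,0,0]]' --jaw '[1,1,1,1,1,1]'

```text
time_s: 9.8
tcp_pos: [0.6814, 0.0744, 0.0706]
eef_rot: [-180.0, 0.1, 11.2]
contact_force: [-0.3, -0.2, 0.5]
gripper_width: 0.0004
```

Run:
```python
from h import *
c=cap('side','s5'); cv2.imwrite('pics/s5c.png',cv2.resize(c['pixels'][130:360,160:420],None,fx=3,fy=2.6)[:600,:800])
```

```text
(no output)
```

View pics/s5c.png

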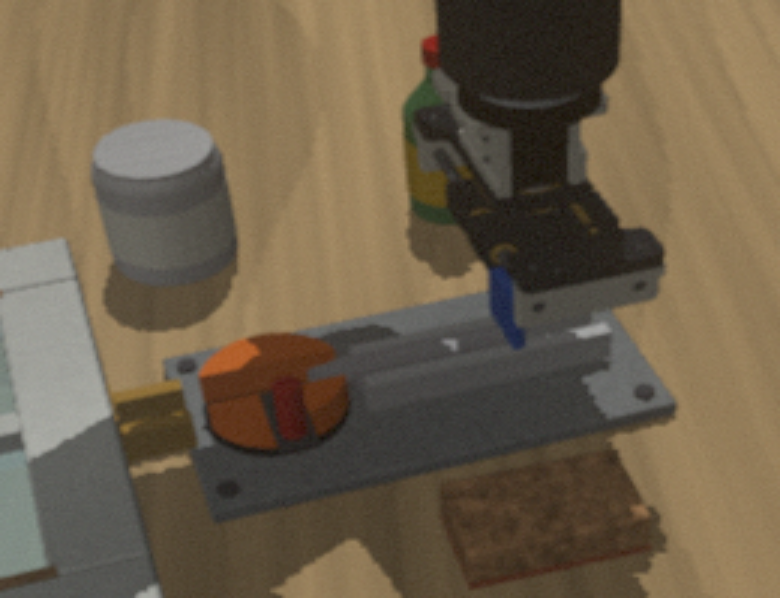

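The fingers are pushing the blue plate (crop (508,305)) and the bar tip is entering the slot (crop (330,370)). I'll keep pushing.

>>> apply_moves --slide '[[-0.1,0,0],[-0.1,0,0],[-0.1,0,0],[-0.1,0,0],[-0.1,0,0],[-0.1,0,0],[-0.1,0,0],[-0.1,0,0]]' --turn '[[0,0,0],[0,0,0],[0,0,0],[0,0,0],[0,0,0],[0,0,0],[0,0,0],[0,0,0]]' --jaw '[1,1,1,1,1,1,1,1]'

```text
time_s: 10.65
tcp_pos: [0.604, 0.0591, 0.0705]
eef_rot: [-180.0, 0.0, 11.2]
contact_force: [2.1, -0.4, -1.7]
gripper_width: 0.0007
```

>>> apply_moves --slide '[[-0.04,0,0],[-0.04,0,0],[-0.04,0,0],[-0.03,0,0],[0,0,0]]' --turn '[[0,0,0],[0,0,0],[0,0,0],[0,0,0],[0,0,0]]' --jaw '[1,1,1,1,1]'

```text
time_s: 11.15
tcp_pos: [0.59, 0.0564, 0.0707]
eef_rot: [-180.0, -0.0, 11.2]
contact_force: [1.2, 0.3, 0.2]
gripper_width: 0.0007
```

>>> apply_moves --slide '[[-0.02,0,0],[-0.02,0,0],[0,0,0]]' --turn '[[0,0,0],[0,0,0],[0,0,0]]' --jaw '[1,1,1]'

```text
time_s: 11.45
tcp_pos: [0.5898, 0.0564, 0.0711]
eef_rot: [-180.0, -0.4, 11.2]
contact_force: [13.2, -1.0, -8.8]
gripper_width: 0.0007
```

The travel stopped and the force is rising, which should be the end stop. I'll back off, lift and check.

>>> apply_moves --slide '[[0.05,0,0],[0.2,0,0],[0.2,0,0],[0,0,-0.3],[0,0,-0.4],[0.3,0,-0.4],[0.4,0,0],[0.2,0,0]]' --turn '[[0,0,0],[0,0,0],[0,0,0],[0,0,0],[0,0,0],[0,0,0],[0,0,0],[0,0,0]]' --jaw '[1,1,1,1,1,1,1,1]'

```text
time_s: 12.25
tcp_pos: [0.7207, 0.0823, 0.182]
eef_rot: [-180.0, -0.1, 11.2]
contact_force: [-0.4, 0.6, -1.3]
gripper_width: 0.0003
```

Run:
```python
from h import *
for cn in ('top','side'):
    c=cap(cn,cn+'6'); cv2.imwrite(f'pics/{cn}6c.png',cv2.resize(c['pixels'][130:420,160:460],None,fx=2,fy=2))
    W=world(c);hsv=cv2.cvtColor(c['pixels'],cv2.COLOR_BGR2HSV);H,S,V=[hsv[...,i].astype(int) for i in range(3)]
    def big(n,m):
        k,l,st,ce=cv2.connectedComponentsWithStats(m.astype(np.uint8))
        for i in range(1,k):
            if st[i,4]>25 and W[l==i][:,1].max()<.4:
                p=W[l==i]; q=cv2.minAreaRect((p[:,:2]*1000).astype(np.float32)); print(cn,n,st[i,4],p.mean(0).round(4),np.round(q[0],1),np.round(q[1],1),round(q[2],1))
    z=W[...,2]
    big('orange',(H>=5)&(H<=14)&(S>200)&(V>80)&(z>.035)&(z<.052))
    big('red',((H<5)|(H>174))&(S>150)&(V>60)&(z>.052)&(z<.1))
    big('bluetop',(H>105)&(H<130)&(S>120)&(z>.08)&(z<.09))
    big('cap',((H<5)|(H>174))&(S>150)&(z>.13))
    big('tin',(S<80)&(z>.092)&(z<.108))
    big('block',(H<25)&(S>60)&(z>.027)&(z<.036)&(W[...,1]<-.03))
```

```text
top orange 466 [0.5306 0.0225 0.0438] [531.8  19.5] [74.5 23.5] 10.8
top orange 700 [0.5223 0.0675 0.0437] [522.4  69.7] [74.1 26.8] 11.0
top red 96 [ 0.5384 -0.0138  0.0906] [538.7 -13.9] [12.8 13.9] 87.6
top bluetop 161 [0.5751 0.0528 0.0845] [574.8  53.3] [ 7.9 40.8] 11.4
top cap 366 [0.6533 0.2683 0.1492] [653.5 268.9] [26.4 25.2] 76.8
top tin 2626 [0.4643 0.2372 0.0994] [464.  237.7] [76.4 76. ] 78.6
top block 2563 [ 0.664  -0.0739  0.0318] [664.4 -74.4] [99.8 60.5] 8.3
side red 99 [ 0.5361 -0.0206  0.0764] [537.  -18.5] [13.2 12.1] 59.9
side cap 64 [0.6537 0.2694 0.1503] [653.5 269.7] [22.4 25. ] 22.0
side tin 853 [0.4632 0.2324 0.0993] [462.4 236.3] [75.5 76.3] 44.8
side block 1931 [ 0.662  -0.0777  0.0321] [662.8 -75.1] [99.8 61.9] 8.1
```

View pics/top6c.png

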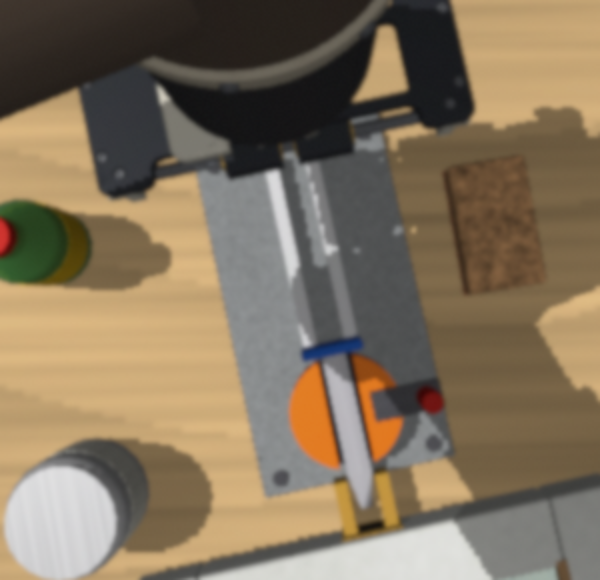

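View pics/side6c.png

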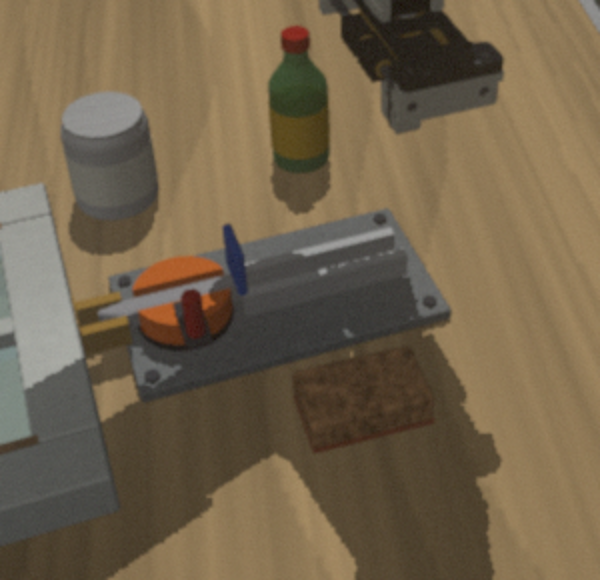

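Run:
```python
from h import *
s=r.get_state(); print(s['qd'].round(2), s['contact_force'].round(1)); print(r.close_job())
```

```text
[ 0.16 -1.82 -4.01 -0.56  0.65 -0.31] [-0.  -0.9 -0.7]
the job is handed in; nothing more can be done
None
```

I turned the disc clockwise by its peg to the 0 position, then pushed the bar by its blue plate with closed fingers until it stopped. After that I backed off, lifted clear and handed the job in at about 12 s; it reports no verdict.

- **Bar:** the plate's position gives a travel of about 131.5 mm of 132. It stopped firmly, with about 13 N on the wrist, well under the limits.
- **Disc:** the slot reads 10.8–11.0° against about 11.3° for the bar axis, well within tolerance.
- **Bystanders:** the tin, bottle and sanding block are all within about 1 mm of where they started.
- **Arm:** the gripper is about 150 mm behind the plate with its TCP at a height of 0.18 m, touching nothing. The joints were still settling slightly (up to 4°/s) at hand-in.

No check failed. The side camera's final colour check didn't pick up the disc or plate, so those two readings come from the top camera only. The side picture agrees by eye.

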